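# Egg cup from behind the jars

## Robot

A 6-joint arm with a two-finger parallel gripper is mounted at the origin on the work surface. World frame = base frame: x ahead of the robot, y to its left, z up, the work surface at z = 0. Lengths are in mm, angles in rad, forces in N, time in s.
With the tool pointing down it reaches from about 275 to 1000 mm from the base axis. Payload 8.4 kg.
Tool frame: the origin (TCP) lies midway between the tips of the shut fingers; the grasp point (between the pads) lies 19 mm behind it; z points along the fingers, y is the line along which they close (so a half turn about z gives the same grasp; the last joint's range is limited). The gripper opens to 85 mm and grips with 20 to 120 N. Pads are 22 mm wide; open, the fingers measure 114 mm over their backs; the gripper's body (76 mm by 85 mm) begins 54 mm behind the grasp point. The pads swing forward as they close: fully open they stand 13 mm farther back than shut.
Start: joints at [1.288, 0.353, 1.633, -0, 1.155, -0.002], TCP at [173.201, 600.524, 231.281] pointing down, gripper open.
Joint ranges: [-2.63, 2.63], [-0.92, 2.1], [0.06, 2.66], [-1.3, 4.44], [0, 2.69], [-3.02, 3.02]. Speed limits (rad/s): [2.22, 2.22, 2.79, 3.14, 3.14, 3.14].

## Interface

Orientations are given as a rotation vector (axis times angle).
In Python, from bench import r gives the robot as it stands.
- The arm moves only by the tool carry_out, never from a script. Its argument "series" is text: rows parted by semicolons, each of 5 numbers parted by spaces: the opening, from -1 (shut) to 1 (fully open), then the shift along the tool's x, y, z in cm, then the turn about the tool's z in rad. In form: gripper dx dy dz yaw; .... A call has 1 to 5 rows; each row is the pose to reach, as a shift and turn from the pose commanded when the call began, along the tool's axes at that moment; what a row does not reach only later rows make up. A row lasts 1/12 s, in which the tool goes at most 41.7 mm and 7.16 degrees, less where a joint would pass 70% of its speed; a pose out of reach is approached as far as the arm can. A call with a gripper value outside its range is refused whole. The fingers move at their own pace and stop on an object; "grip_force" is the grip in N (left out, the last holds). Time passes only in rows, so rows that repeat a pose let the fingers close. It gives the time, the measured TCP pose, the force, the opening and the grip force at its end, in the units of the state.
- r.observe(): the state, without advancing time (a new reading comes with each control period).
- r.get_image(name): name is "scene" or "top" or "wrist"; returns a dict with "image" (480x640x3 uint8, red, green, blue), "z_map" (480x640 float32, mm along the optical axis (not along the pixel's ray), 0 where there is no reading), "intrinsics" (3x3 intrinsics, pixels), "k1" (the pictures are not rectified: a ray, as slopes to the right and down, at radius r is drawn at 1 + k1 r^2 times it, then the intrinsics apply), "R" (3x3) and "t" (3): a world point X has camera coordinates R X + t; the wrist camera has in their place "mount" (4x4, takes a point from camera to tool coordinates, whose origin is the TCP and whose axes are the flange's). Camera axes: x right, y down, z forward; pixel columns grow to the right and rows downward; lengths in mm; the calibration is good to about 2 mm. A picture is of the moment at which its call begins: read the wrist's pose just before it.
- r.finish_job(): hands the job in; it is judged then, once.
The state is a dict: "t": time; "joint_pos": joint angles; "qvel": joint speeds; "joint_efforts": joint torques, N m; "position": TCP position; "tool_rot": TCP orientation; "wrist_force": force on the tool from outside, world axes, zero at the start; "ft_torque": the same for the moment, N m; "opening": finger opening in mm; "grip_force": force on a finger pad.
Only numpy, scipy, OpenCV 4.12 (cv2) and the standard library are available. Lean on these libraries where they do the work, as an engineer would, in place of code of your own. Each camera call takes 0.05 s, during which the arm holds its last target. There are 200 camera calls.

## Task

Get the egg cup out for breakfast. First clear the pepper mill, the square canister and the round jar off the wooden rack so that all three stand on the steel tray; only then take the egg cup from behind and stand it in the middle of the small round board; finally put the three others back on the rack, each exactly where it stood at the start. Keep everything upright and leave the mug and the plant where they are.

Things in the scene. Friction and masses are not known exactly. Their poses are not given: they have to be found in the camera images.
- mill: pepper mill of dark turned wood, the tallest thing on the rack, 175 mm high; round foot 54 mm across, straight round neck 42 mm across from 70 to 125 mm above its underside, wider head (52 mm) above with a small knob; about 0.3 kg. Origin: centre of its underside, z up
- canister: square storage canister of grey metal with a pale wooden lid, 54 x 54 mm, 135 mm high in all: the metal body reaches 115 mm above its underside, the 50 mm square lid lies above that and is fast; about 0.35 kg. Origin: centre of its underside; x and y are square to its flat sides, z up
- jar: round white ceramic jar with a cork top, 54 mm across, 130 mm high in all: the straight ceramic body reaches 110 mm above its underside, the 48 mm cork lies above that and is fast; about 0.4 kg. Origin: centre of its underside, z up
- eggcup: small white ceramic egg cup, 65 mm high, with a straight round open bowl 48 mm across from 40 to 65 mm above its underside, on a short stem and a foot 40 mm across; about 0.09 kg; it stands on the rack behind the other three (farther from the robot), some 10 to 25 mm from the nearest. Origin: centre of its underside, z up
- rack: fixed wooden rack: a flat slab 170 mm (its x) by 300 mm (its y), 18 mm thick, with a low rail along its far (+x) edge, 10 mm thick and up to 45 mm above the counter. The mill, canister and jar stand in any order in a row along its y, about 90 mm apart, at x about -40 mm; the egg cup stands at x about +22 mm. Origin: centre of the slab's underside, z up
- tray: fixed rectangular steel tray, the side area: 310 mm (its x) by 160 mm (its y) outside, with a rim 5 mm thick and 12 mm high; its inner floor is 5 mm above the counter. It has room for three things in a row along its x, 90 mm apart. Lies to the left or to the right of the rack. Origin: centre of its underside, z up
- board: fixed small round board of dark wood, 110 mm across and 12 mm thick, on the other side of the rack from the tray. Origin: centre of its underside, z up
- mug: bystander: blue mug, 80 mm across and 90 mm high, on the counter beyond the rack (farther from the robot), to the left or right. Origin: centre of its underside
- plant: bystander: small plant in a terracotta pot 90 mm across and 75 mm high, leaves up to about 200 mm, on the counter beyond the rack, on the other side from the mug. Origin: centre of its underside

How it is judged (in metres and radians):
On the way, in this order (a step that is already met when the one before it is completed fails the run):
1. the pepper mill, the canister and the jar all stand upright on the steel tray, inside its rim (x of mill in the frame of tray between -0.132 and 0.132 m and y of mill in the frame of tray between -0.057 and 0.057 m and z of mill in the frame of tray between 0.001 and 0.01 m and linear speed of each of mill, canister, jar below 0.03 m/s and angle between each of mill, canister, jar's own z axis and vertical below 0.1 rad and x of canister in the frame of tray between -0.132 and 0.132 m and y of canister in the frame of tray between -0.057 and 0.057 m and z of canister in the frame of tray between 0.001 and 0.01 m and x of jar in the frame of tray between -0.132 and 0.132 m and y of jar in the frame of tray between -0.057 and 0.057 m and z of jar in the frame of tray between 0.001 and 0.01 m), for 0.2 s.
2. the egg cup stands upright in the middle of the round board, within 15 mm of its centre (horizontal distance between eggcup and board below 0.015 m and z of eggcup in the frame of board between 0.008 and 0.016 m and linear speed of eggcup below 0.03 m/s and angle between eggcup's own z axis and vertical below 0.1 rad), for 0.2 s.
At the end, for the whole second after the job is handed in: The egg cup stands upright on the round board, within 15 mm of its centre; the pepper mill, the canister and the jar each stand upright on the rack within 15 mm of where they stood at the start (turned about the vertical as you like); all are at rest (all of step 2 and distance of each of mill, canister, jar from where it was at the start of the episode below 0.015 m and linear speed of each of mill, canister, jar below 0.03 m/s and angle between each of mill, canister, jar's own z axis and vertical below 0.1 rad); the robot touches nothing.
It fails at once if one of the four things is tipped over (tilted more than 0.6 rad) (angle between any of mill, canister, jar, eggcup's own z axis and vertical above 0.6 rad).
It fails at once if the mug or the plant is shifted by more than 20 mm (distance of any of mug, plant from where it was at the start of the episode above 0.02 m).
It also fails if it takes over 144 s, if anything falls off the work surface, if the arm or the gripper's body presses on something with over 40 N, if the wrist force passes 120 N, or if a joint passes its speed limit or range.

## Working session

There is one attempt and no reset: what is moved stays moved. The work goes in short steps, Python scripts to look and compute and a tool call to move; the robot and the scene stay as the last step left them, time stands still between calls to the robot, and variables do not carry over. Pictures are saved under pics/ and viewed, at most 14 in all, crops included, and the job is handed in when it is done.

Besides the shell and the picture viewer there is one more tool, called after ">>>" by a JSON object that holds its "api" and its "payload". carry_out: Moves the arm, as the interface text tells. Its arguments: {"type":"object","properties":{"series":{"type":"string"},"grip_force":{"type":"number"}},"required":["series"]}

```bash
ls; mkdir -p pics
cat > h.py <<'E'
import numpy as np, cv2
from bench import r
def snap(n):
    d=r.get_image(n); np.savez(f'pics/{n}.npz',**d); cv2.imwrite(f'pics/{n}.png',d['image'][:,:,::-1]); return d
def cloud(d):
    K=d['intrinsics']; z=d['z_map'].astype(float)
    v,u=np.mgrid[0:480,0:640]
    D=np.array([d['k1'],0,0,0,0],float)
    p=cv2.undistortPoints(np.stack([u.ravel(),v.ravel()],1).astype(float)[:,None],K,D)[:,0].reshape(480,640,2)
    P=np.dstack([p*z[...,None],z])
    W=(P-d['t'])@d['R']
    W[z==0]=np.nan
    return W
E
python3 - <<'E'
from h import *
print(r.observe())
for n in('top','scene'):
    d=snap(n); print(n,d['k1'],d['R'],d['t'],(d['z_map']==0).mean(), (-d['R'].T@d['t']))
E
```

```text
pics
{'t': 0.0, 'joint_pos': array([ 1.28756764e+00,  3.53628939e-01,  1.63412301e+00,  1.22345387e-05,
        1.15521138e+00, -2.42364191e-03]), 'qvel': array([ 0.00061507,  0.00047084,  0.00044144, -0.00022231,  0.00077045,
       -0.00145471]), 'joint_efforts': array([ 2.62601490e-03, -6.05244613e+01, -3.42079604e+01,  1.31809479e-04,
        9.14084434e-03, -3.14629551e-05]), 'position': array([173.08432128, 600.06395734, 230.57844138]), 'tool_rot': array([-4.39618510e-01, -3.11047263e+00,  2.12849956e-03]), 'wrist_force': array([ 0.28102052, -0.38618084, -0.04534823]), 'ft_torque': array([-0.03733791,  0.04394267, -0.04512456]), 'grip_force': 0.0, 'opening': 85.47260312638582}
top -0.018363095115653014 [[-1.36620424e-02 -9.99906641e-01 -2.41831282e-04]
 [-9.73353375e-01  1.33546021e-02 -2.28921081e-01]
 [ 2.28902939e-01 -2.89214222e-03 -9.73444955e-01]] [   7.84205343  635.95407996 1020.39596054] 0.0039713541666666664 [ 385.54355464    2.29953782 1138.88449173]
scene -0.08637510832090288 [[ 0.72677445  0.68670264  0.01543986]
 [ 0.54541827 -0.56329056 -0.62066308]
 [-0.41751384  0.45950325 -0.78392535]] [-444.73991933 -309.07647291 1609.36249025] 0.004117838541666667 [1163.73268602 -608.20307502 1076.65442088]
```

View pics/top.png

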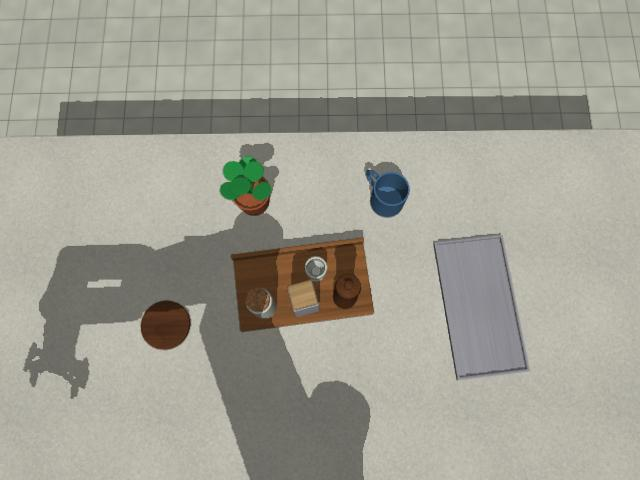

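View pics/scene.png

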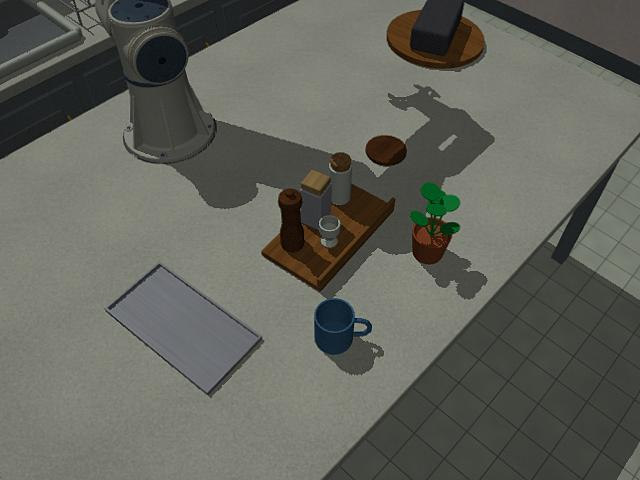

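The top view shows the rack at px (233–373, 238–330). On it are the jar (259,302), canister (303,298), mill (347,289) and egg cup (316,268). The tray is at (480,306), the board at (166,325), the mug at (389,193) and the plant at (250,190). The scene view agrees.

```bash
cat > m.py <<'E'
from h import *
L=lambda n:dict(np.load(f'pics/{n}.npz'))
T=L('top');S=L('scene');A=cloud(T);B=cloud(S)
def mask(W,lo,hi,box):
    with np.errstate(invalid='ignore'):
        return (W[...,2]>lo)&(W[...,2]<hi)&(W[...,0]>box[0])&(W[...,0]<box[1])&(W[...,1]>box[2])&(W[...,1]<box[3])
def rect(p):
    q=cv2.minAreaRect(p[:,:2].astype(np.float32)); return np.round(q[0],1),np.round(q[1],1),round(q[2],1)
E
python3 - <<'E'
from m import *
for W,n in((A,'top'),(B,'scene')):
    m=mask(W,40,230,(250,560,-140,200))
    if n=='top':
        for u,v in((259,302),(303,298),(347,289),(316,268),(166,325),(480,306),(389,193),(250,190),(260,260),(400,400)): print(u,v,W[v,u].round(1))
    num,lab,st,c=cv2.connectedComponentsWithStats(m.astype(np.uint8))
    for i in range(1,num):
        if st[i,4]<30: continue
        p=W[lab==i]; print(n,i,st[i],p.mean(0).round(1),p[:,2].max().round(1))
    for nm,box,h,t in (('jar',(250,560,-140,200),130,0),):pass
    for lo,hi in((186,198),(150,172),(146,157),(140,152),(78,88)):
        m=mask(W,lo,hi,(300,480,-110,130)); num,lab,st,c=cv2.connectedComponentsWithStats(m.astype(np.uint8))
        for i in range(1,num):
            if st[i,4]>25:
                p=W[lab==i]; print(n,lo,hi,len(p),'mean',p.mean(0).round(1),'rect',rect(p),'circ',cv2.minEnclosingCircle(p[:,:2].astype(np.float32)))
    for nm,lo,hi,box in(('tray',3,20,(150,560,-480,-200)),('board',8,20,(250,420,200,400)),('rack',14,24,(250,520,-150,180)),('rail',40,50,(250,520,-150,180))):
        m=mask(W,lo,hi,box);m=cv2.morphologyEx(m.astype(np.uint8),cv2.MORPH_OPEN,np.ones((3,3)));num,lab,st,c=cv2.connectedComponentsWithStats(m)
        if num>1:
            i=1+st[1:,4].argmax();p=W[lab==i];print(n,nm,len(p),p.mean(0).round(1),rect(p))
E
```

```text
259 302 [511.3 124.4 148.6]
303 298 [517.2  37.4 154.8]
347 289 [528.2 -47.4 191.8]
316 268 [598.5  12.2  43.1]
166 325 [480.2 348.2   9.6]
480 306 [ 513.8 -357.4    1.8]
389 193 [ 784.9 -162.8    4.7]
250 190 [769.4 156.4  80.7]
260 260 [623.2 139.4  19.7]
400 400 [ 312.  -167.2   -3.7]
top 1 [333 274  28  34 724] [530.5 -47.7 152.4] 195.2
top 2 [287 280  32  36 842] [519.7  37.9 141.5] 157.9
top 3 [245 288  31  31 700] [511.9 124.4 132.2] 154.7
top tray 2746 [ 424.4 -351.9    6.9] (array([ 464.6, -361.7]), array([207.3, 164.1]), 6.0)
top rack 1570 [495.2  49.4  17.9] (array([491.9,  33.4]), array([ 55.4, 293.2]), 0.0)
scene 1 [ 278  152   74   96 3329] [537.1  24.9 117.4] 194.9
scene tray 1148 [ 433.1 -370.8    8.5] (array([ 461.4, -359.6]), array([205.7, 164.8]), 5.9)
scene rack 131 [508.7 -90.   17.2] (array([507.8, -88.4]), array([23. , 50.8]), 0.2)
```

Run:
```python
from m import *
from scipy.optimize import least_squares
cen={'mill':(530,-48),'can':(519,38),'jar':(512,124),'egg':(590,12)}
slices={'mill':(150,182,26),'can':(149,160,0),'jar':(144,155,0),'egg':(62,86,24)}
sides={'mill':(90,140,21),'can':(30,130,0),'jar':(30,125,27),'egg':(60,80,24)}
for k,(x,y) in cen.items():
    box=(x-40,x+40,y-38,y+38) if k!='egg' else (x-25,x+30,y-35,y+35)
    for W,n in((A,'top'),(B,'scene')):
        lo,hi,R=slices[k]; p=W[mask(W,lo,hi,box)]
        if len(p)>10: print(k,n,len(p),p.mean(0).round(1),rect(p),np.round(cv2.minEnclosingCircle(p[:,:2].astype(np.float32))[0],1))
        lo,hi,R=sides[k]; p=W[mask(W,lo,hi,box)]
        if R and len(p)>10:
            s=least_squares(lambda c:np.hypot(*(p[:,:2]-c).T)-R,cen[k],loss='soft_l1',f_scale=2); print('   side fit',k,n,len(p),s.x.round(1))
for W,n in((A,'top'),(B,'scene')):
    for nm,lo,hi,box in(('tray',3,20,(300,720,-480,-250)),('board',6,20,(400,560,270,430)),('rack',12,26,(440,680,-150,210)),('rail',38,52,(560,680,-150,210)),('mug',30,100,(680,850,-240,-80)),('plant',30,240,(640,850,60,240))):
        m=mask(W,lo,hi,box);m=cv2.morphologyEx(m.astype(np.uint8),cv2.MORPH_OPEN,np.ones((2,2)));num,lab,st,c=cv2.connectedComponentsWithStats(m)
        p=W[m>0]
        if num>1:print(n,nm,len(p),p.mean(0).round(1),rect(p))
# colour-based top image contour rays to plane: board z=12
def ray(d,uv,z):
    q=cv2.undistortPoints(np.array(uv,float).reshape(-1,1,2),d['intrinsics'],np.array([d['k1'],0,0,0,0],float))[:,0]
    D=np.c_[q,np.ones(len(q))]@d['R'];C=-d['R'].T@d['t'];return (C+D*((z-C[2])/D[:,2])[:,None])
im=T['image'].astype(int)
m=((im[...,0]-im[...,2])>25);m[:,:130]=0;m[:,200:]=0;m[:290]=0;m[360:]=0
c=max(cv2.findContours(m.astype(np.uint8),0,1)[0],key=cv2.contourArea);p=ray(T,c,12);print('board col',rect(p),np.round(cv2.fitEllipse(p[:,:2].astype(np.float32))[0:2],1))
m=(abs(im[...,0]-im[...,2])<40)&(im[...,2]>im[...,0]+4);m[:,:420]=0;m[:220]=0;m[390:]=0
c=max(cv2.findContours(m.astype(np.uint8),0,1)[0],key=cv2.contourArea);print('tray col',rect(ray(T,c,8)))
m=((im[...,0]-im[...,2])>25);m[:,:225]=0;m[:,380:]=0;m[:230]=0;m[335:]=0
c=max(cv2.findContours(m.astype(np.uint8),0,1)[0],key=cv2.contourArea);print('rack col',rect(ray(T,c,18)))
```

```text
mill top 464 [533.8 -48.8 175.9] (array([535.7, -49.7]), array([48.9, 48.9]), 2.0) [536.  -49.5]
   side fit mill top 25 [537. -50.]
mill scene 423 [545.1 -57.7 171.4] (array([539.7, -51.7]), array([49.3, 50.7]), 88.4) [539.4 -48.8]
   side fit mill scene 290 [536.8 -50.1]
can top 610 [524.7  39.2 152.8] (array([525.4,  39.4]), array([49.8, 49.8]), 14.6) [524.6  38.9]
can scene 375 [527.8  37.2 152.3] (array([526.3,  37.4]), array([51.5, 55.9]), 13.9) [527.5  38.1]
jar top 438 [516.4 128.7 147.8] (array([516.9, 128.9]), array([45.2, 45.6]), 45.2) [516.7 129.1]
   side fit jar top 168 [517.2 129.3]
jar scene 245 [518.3 126.9 147.6] (array([518.2, 126.8]), array([45.8, 46.8]), 41.0) [518.7 127.1]
   side fit jar scene 579 [516.6 128.7]
egg top 177 [591.8  12.7  78.7] (array([592. ,  12.9]), array([45.2, 46.6]), 88.1) [592.   13.2]
   side fit egg top 76 [590.2  13.7]
egg scene 297 [594.4  11.4  74.9] (array([593.9,  11.8]), array([47.8, 48. ]), 84.3) [594.6  12.9]
   side fit egg scene 229 [594.1  11.7]
top tray 7859 [nan nan nan] (array([nan, nan]), array([0., 0.]), 0.0)
top board 185
[... 393 characters left out ...]
 [nan nan nan] (array([ 517.3, -354.5]), array([313.5, 163.9]), 7.7)
scene board 937 [nan nan nan] (array([487.8, 350.7]), array([108.5,  77.1]), 39.9)
scene rack 4170 [nan nan nan] (array([568.7,  47.9]), array([167.4, 312. ]), 6.5)
scene rail 582 [nan nan nan] (array([599.9,  63.2]), array([104.9, 330.8]), 5.8)
scene mug 1452 [nan nan nan] (array([ 760.1, -138.6]), array([106.4,  94.9]), 64.8)
scene plant 2498 [nan nan nan] (array([686.6, 202.3]), array([205.1, 222.8]), 28.3)
board col (array([480.5, 349.7]), array([107.2, 106.3]), 46.4) [[480.7 350.2]
 [105.6 107.3]]
tray col (array([ 516. , -355.4]), array([308.2, 159.4]), 5.9)
rack col (array([568.5,  44.7]), array([177.6, 305.3]), 6.9)
```

```bash
cat > go.py <<'E'
import sys,numpy as np
from bench import r
from scipy.spatial.transform import Rotation as Rn
def go(x,y,z,psi=14,frm=None,verbose=1):
    """shift (cm, tool axes) and turn to the world TCP x,y,z (mm), closing direction psi (deg)"""
    o=r.observe(); M=Rn.from_rotvec(o['tool_rot']).as_matrix()
    p=o['position']; d=M.T@(np.array([x,y,z])-p)/10
    c=np.degrees(np.arctan2(M[1,1],M[0,1]))
    print('t',round(o['t'],2),'pos',p.round(1),'psi',c.round(1),'open',round(o['opening'],1),'F',np.round(o['wrist_force'],1),'| shift',d.round(2),'turn',np.radians(c-psi).round(3))
if __name__=='__main__': go(*map(float,sys.argv[1:]))
E
python3 go.py 537 -50 270
python3 - <<'E'
from m import *
for lo in range(60,200,5):
    p=B[mask(B,lo,lo+5,(537,585,-98,-20))]; q=p[np.argsort(-np.hypot(*(p[:,:2]-[537,-50]).T))]
    if len(p): rr=np.hypot(*(p[:,:2]-[537,-50]).T); print(lo-18,len(p),np.percentile(rr,[10,50,90]).round(1))
c=S['image'][150:260,240:380,::-1]; cv2.imwrite('pics/crop1.png',cv2.resize(c,None,fx=5,fy=5,interpolation=cv2.INTER_CUBIC))
E
```

```text
t 0.1 pos [173.1 600.1 230.6] psi 73.9 open 85.3 F [ 0.5 -0.1 -0. ] | shift [-52.98 -52.38  -3.87] turn 1.046
42 40 [24.7 26.4 28.4]
47 42 [23.2 25.7 27.5]
52 38 [22.  23.9 26.1]
57 31 [20.9 23.2 26.2]
62 31 [21.1 22.7 24.3]
67 36 [18.9 21.4 23.6]
72 28 [19.4 20.7 22.9]
77 21 [20.  20.8 22.8]
82 25 [19.6 21.4 22.6]
87 28 [19.6 20.7 22.3]
92 23 [19.3 21.3 22.2]
97 28 [19.4 20.7 22.6]
102 23 [19.2 20.9 22.3]
107 30 [18.8 20.9 22.8]
112 25 [18.6 20.7 22.8]
117 21 [19.2 20.9 22.7]
122 24 [20.3 21.4 23.2]
127 13 [21.3 21.8 23.2]
132 22 [22.5 24.  25. ]
137 25 [23.8 25.2 26.5]
142 39 [22.3 24.8 27.4]
147 45 [22.4 24.5 26.3]
152 49 [19.9 23.4 25.2]
157 113 [11.3 18.5 23.3]
162 32 [ 7.5 10.6 16.9]
167 16 [4.8 7.1 9.2]
172 12 [ 3.2  6.1 10.1]
```

View pics/crop1.png

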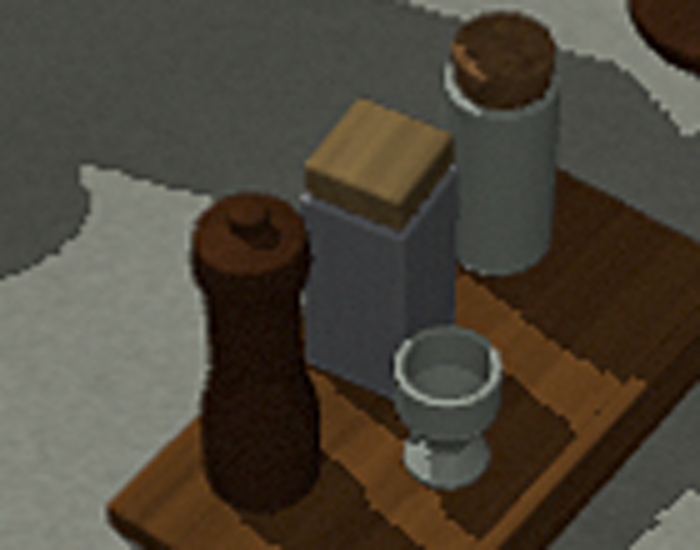

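The crop shows the mill's head (250,235), its knob on top and the straight neck below. The canister, jar and egg cup stand free of each other. I'll grip the mill by its head, because the knob is too high for the gripper to reach the neck.

>>> {"api": "carry_out", "payload": {"series": "1 -2.9 -2.9 -0.2 0.12; 1 -5.8 -5.8 -0.4 0.24; 1 -8.7 -8.7 -0.6 0.36; 1 -11.6 -11.6 -0.8 0.48; 1 -14.5 -14.5 -1 0.6", "grip_force": 50}}

```text
t: 0.52
position: [272.6, 419.1, 241.0]
tool_rot: [1.347, 2.838, -0.001]
wrist_force: [1.7, -0.4, -0.7]
opening: 85.6
grip_force: 0.0
```

```bash
python3 go.py 537 -50 270
```

```text
t 0.52 pos [272.6 419.1 241. ] psi 39.2 open 85.6 F [ 1.7 -0.4 -0.7] | shift [-53.06  -9.19  -2.88] turn 0.44
```

>>> {"api": "carry_out", "payload": {"series": "1 -3.9 -0.7 -0.2 0.11; 1 -7.8 -1.4 -0.4 0.22; 1 -11.7 -2.1 -0.6 0.33; 1 -15.6 -2.8 -0.8 0.44; 1 -19.5 -3.5 -1 0.44"}}

```text
t: 0.93
position: [369.8, 246.5, 251.3]
tool_rot: [-1.935, -2.475, 0.0]
wrist_force: [0.7, 0.6, -0.2]
opening: 85.3
grip_force: 0.0
```

```bash
python3 go.py 537 -50 230
```

```text
t 0.93 pos [369.8 246.5 251.3] psi 13.9 open 85.3 F [ 0.7  0.6 -0.2] | shift [-32.8    9.09   2.13] turn -0.001
```

>>> {"api": "carry_out", "payload": {"series": "1 -3.3 0.9 0; 1 -6.6 1.8 0 0; 1 -9.9 2.7 0 0; 1 -13.2 3.6 0 0; 1 -16.5 4.5 0 0"}}

```text
$.series[0]: bad value
```

>>> {"api": "carry_out", "payload": {"series": "1 -3.3 0.9 0 0; 1 -6.6 1.8 0 0; 1 -9.9 2.7 0 0; 1 -13.2 3.6 0 0; 1 -16.5 4.5 0 0"}}

```text
t: 1.35
position: [454.2, 97.9, 251.2]
tool_rot: [-1.927, -2.481, 0.0]
wrist_force: [0.9, 0.3, 0.3]
opening: 85.4
grip_force: 0.0
```

>>> {"api": "carry_out", "payload": {"series": "1 -3.3 0.9 0 0; 1 -6.6 1.8 0.3 0; 1 -9.9 2.7 0.8 0; 1 -13.2 3.6 1.4 0; 1 -16.3 4.6 2.1 0"}}

```text
t: 1.77
position: [539.3, -48.8, 230.0]
tool_rot: [1.928, 2.481, 0.0]
wrist_force: [1.3, 0.0, -0.2]
opening: 85.3
grip_force: 0.0
```

```bash
python3 go.py 537 -50 138
```

```text
t 1.77 pos [539.3 -48.8 230. ] psi 14.3 open 85.3 F [ 1.3  0.  -0.2] | shift [-0.06 -0.25  9.2 ] turn 0.005
```

>>> {"api": "carry_out", "payload": {"series": "1 -0.1 -0.2 3 0; 1 -0.1 -0.2 6 0; 1 -0.1 -0.2 8 0; 1 -0.1 -0.2 9.2 0; 1 -0.1 -0.2 9.2 0"}}

```text
t: 2.18
position: [534.9, -48.4, 135.2]
tool_rot: [-1.925, -2.477, 0.005]
wrist_force: [-0.8, 0.1, 0.3]
opening: 85.2
grip_force: 0.0
```

>>> {"api": "carry_out", "payload": {"series": "-1 0 0 0 0; -1 0 0 0 0; -1 0 0 0 0; -1 0 0 0 0; -1 0 0 0 0", "grip_force": 50}}

```text
t: 2.6
position: [538.1, -48.5, 140.0]
tool_rot: [1.926, 2.48, 0.002]
wrist_force: [-1.4, 0.8, 6.5]
opening: 49.3
grip_force: 51.2
```

>>> {"api": "carry_out", "payload": {"series": "-1 0 0 0 0; -1 0 0 0 0; -1 0 0 0 0; -1 0 0 0 0; -1 0 0 0 0"}}

```text
t: 3.02
position: [538.1, -48.5, 140.0]
tool_rot: [1.926, 2.479, 0.002]
wrist_force: [-1.0, 1.3, 5.3]
opening: 49.6
grip_force: 51.2
```

```bash
python3 go.py 537 -50 138
python3 - <<'E'
from h import *
snap('wrist');
E
```

```text
t 3.02 pos [538.1 -48.5 140. ] psi 14.3 open 49.6 F [-1.   1.3  5.3] | shift [-0.12 -0.14  0.2 ] turn 0.006
```

View pics/wrist.png

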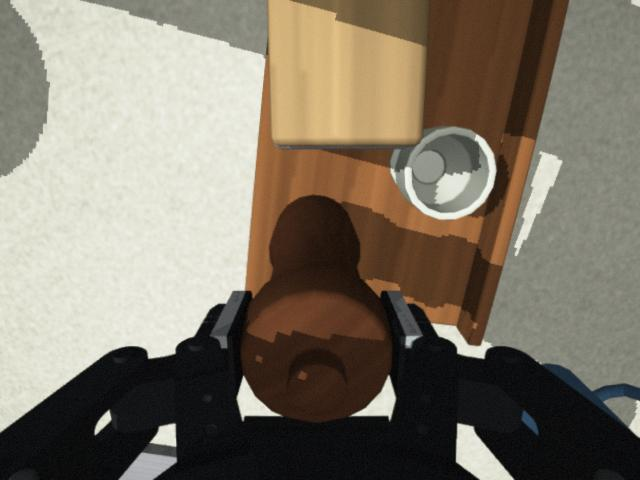

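The wrist view shows the mill's head centred between the pads at about (318,350). The canister is square to the tool and the egg cup at (443,172) is clear of everything. Next is a test lift.

>>> {"api": "carry_out", "payload": {"series": "-1 0 0 -0.5 0; -1 0 0 -1.5 0; -1 0 0 -2.5 0; -1 0 0 -2.5 0; -1 0 0 -2.5 0"}}

```text
t: 3.48
position: [537.8, -48.4, 164.4]
tool_rot: [1.926, 2.48, 0.002]
wrist_force: [0.3, -0.5, -2.3]
opening: 49.4
grip_force: 52.5
```

```bash
python3 go.py 621 -344 210
python3 - <<'E'
from h import *
d=snap('scene'); c=d['image'][130:260,240:380,::-1]; cv2.imwrite('pics/crop2.png',cv2.resize(c,None,fx=4,fy=4))
E
```

```text
t 3.48 pos [537.8 -48.4 164.4] psi 14.3 open 49.4 F [ 0.3 -0.5 -2.3] | shift [-30.7    0.76  -4.54] turn 0.006
```

View pics/crop2.png

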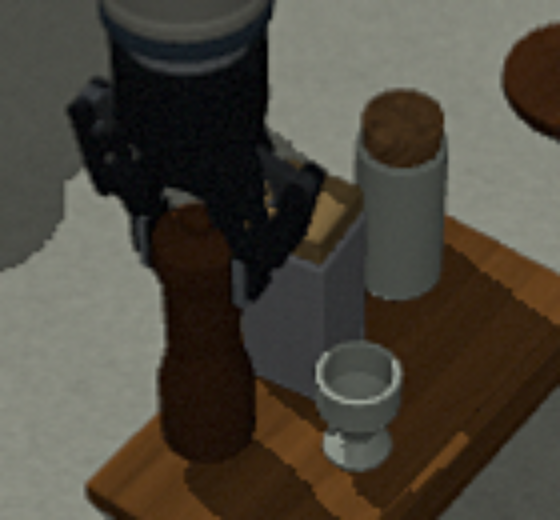

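The crop shows the mill hanging upright in the grip at (205,330), clear of the rack. Now I'll carry it to the far slot on the tray.

>>> {"api": "carry_out", "payload": {"series": "-1 -2 0 -1.5 0; -1 -5.5 0.1 -2.5 0; -1 -9 0.3 -2.5 0; -1 -12.5 0.4 -2.5 0; -1 -16 0.5 -2.5 0"}}

```text
t: 3.95
position: [581.6, -203.6, 188.0]
tool_rot: [-1.926, -2.481, 0.0]
wrist_force: [1.2, 0.7, -3.8]
opening: 49.6
grip_force: 53.0
```

>>> {"api": "carry_out", "payload": {"series": "-1 -3.5 0 0 0; -1 -7 0.1 0 0; -1 -10.5 0.2 0 0; -1 -13 0.2 0 0; -1 -14.7 0.3 0 0"}}

```text
t: 4.37
position: [620.6, -346.7, 187.2]
tool_rot: [-1.929, -2.479, 0.001]
wrist_force: [0.4, 0.0, -3.0]
opening: 49.0
grip_force: 53.0
```

>>> {"api": "carry_out", "payload": {"series": "-1 0 0 0 0; -1 0 0 1.5 0; -1 0 0 3 0; -1 0 0 4 0; -1 0 0 4 0"}}

```text
t: 4.78
position: [619.0, -342.5, 145.0]
tool_rot: [-1.924, -2.477, 0.001]
wrist_force: [-0.5, -0.5, -3.5]
opening: 49.1
grip_force: 53.0
```

```bash
python3 go.py 621 -344 128
```

```text
t 4.78 pos [ 619.  -342.5  145. ] psi 14.3 open 49.1 F [-0.5 -0.5 -3.5] | shift [-0.21  0.16  1.7 ] turn 0.006
```

>>> {"api": "carry_out", "payload": {"series": "-1 -0.1 0.1 0.6 0; -1 -0.1 0.1 1.2 0; -1 -0.1 0.1 1.6 0; -1 -0.1 0.1 1.8 0; -1 -0.1 0.1 1.8 0"}}

```text
t: 5.2
position: [621.8, -344.5, 129.9]
tool_rot: [-1.927, -2.481, 0.0]
wrist_force: [0.1, -0.4, -2.9]
opening: 49.3
grip_force: 53.0
```

```bash
python3 go.py 621 -344 128
```

```text
t 5.2 pos [ 621.8 -344.5  129.9] psi 14.3 open 49.3 F [ 0.1 -0.4 -2.9] | shift [ 0.06 -0.07  0.19] turn 0.006
```

>>> {"api": "carry_out", "payload": {"series": "-1 0 0 0.2 0; -1 0 0 0.3 0; -1 0 0 0.3 0; 0.2 0 0 0.3 0; 0.6 0 0 0.3 0"}}

```text
t: 5.62
position: [622.3, -344.8, 127.8]
tool_rot: [1.927, 2.48, 0.0]
wrist_force: [0.6, -0.3, 0.4]
opening: 62.0
grip_force: 0.0
```

>>> {"api": "carry_out", "payload": {"series": "1 0 0 0 0; 1 0 0 0 0; 1 0 0 0 0; 1 0 0 -2 0; 1 0 0 -5 0"}}

```text
t: 6.03
position: [620.2, -343.6, 174.6]
tool_rot: [-1.924, -2.476, 0.001]
wrist_force: [0.0, 0.0, -1.0]
opening: 85.2
grip_force: 0.0
```

>>> {"api": "carry_out", "payload": {"series": "1 0 0 -3 0; 1 0 0 -5 0; 1 2 0 -5 0; 1 5.5 0 -5 0; 1 9 0 -5 0"}}

```text
t: 6.45
position: [599.6, -257.3, 227.9]
tool_rot: [1.928, 2.478, 0.001]
wrist_force: [0.4, 0.6, -0.6]
opening: 85.3
grip_force: 0.0
```

```bash
python3 go.py 525.7 38.8 200
```

```text
t 6.45 pos [ 599.6 -257.3  227.9] psi 14.2 open 85.3 F [ 0.4  0.6 -0.6] | shift [30.53  0.11  2.76] turn 0.004
```

>>> {"api": "carry_out", "payload": {"series": "1 4 0 0 0; 1 8 0 0 0; 1 12 0 0 0; 1 16 0 0 0; 1 20 0 1 0"}}

```text
t: 6.87
position: [550.8, -62.2, 219.2]
tool_rot: [1.926, 2.478, 0.003]
wrist_force: [1.5, 0.6, 0.2]
opening: 85.6
grip_force: 0.0
```

>>> {"api": "carry_out", "payload": {"series": "1 3.5 0 0.5 0; 1 7 0 1 0; 1 9.5 0.1 1.8 0; 1 10.5 0.1 1.8 0; 1 10.5 0.1 1.8 0"}}

```text
t: 7.28
position: [524.7, 40.1, 199.4]
tool_rot: [-1.924, -2.483, 0.0]
wrist_force: [0.6, -0.1, 0.1]
opening: 85.4
grip_force: 0.0
```

```bash
python3 go.py 525.7 38.8 96
python3 - <<'E'
from h import *
snap('wrist');
E
```

```text
t 7.28 pos [524.7  40.1 199.4] psi 14.5 open 85.4 F [ 0.6 -0.1  0.1] | shift [-0.15  0.07 10.34] turn 0.008
```

View pics/wrist.png

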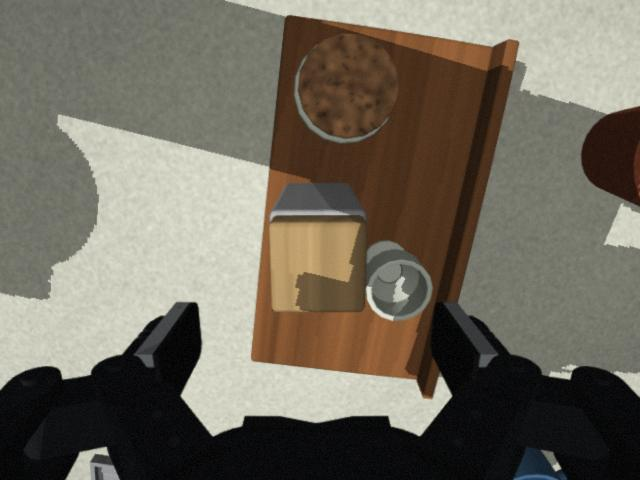

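The wrist view shows the canister lid square to the tool and centred at (318,265). The egg cup is at (398,288), below where the finger will reach. I'll go down and grip.

>>> {"api": "carry_out", "payload": {"series": "1 -0.1 0.1 3.5 0; 1 -0.1 0.1 6.5 0; 1 -0.1 0.1 8.5 0; 1 -0.1 0.1 9.8 0; 1 -0.1 0.1 10.2 0"}}

```text
t: 7.75
position: [525.9, 36.0, 95.5]
tool_rot: [-1.928, -2.478, 0.003]
wrist_force: [-1.4, 0.3, 0.2]
opening: 85.3
grip_force: 0.0
```

>>> {"api": "carry_out", "payload": {"series": "0.5 0 0 0 0; -1 0 0 0 0; -1 0 0 0 0; -1 0 0 0 0; -1 0 0 0 0"}}

```text
t: 8.17
position: [527.4, 37.3, 98.6]
tool_rot: [1.926, 2.48, 0.002]
wrist_force: [-1.7, -3.4, 7.6]
opening: 53.0
grip_force: 53.3
```

>>> {"api": "carry_out", "payload": {"series": "-1 0 0 0 0; -1 0 0 0 0; -1 0 0 0 0; -1 0 0 0 0; -1 0 0 0 0"}}

```text
t: 8.58
position: [527.4, 37.3, 98.6]
tool_rot: [1.925, 2.48, 0.001]
wrist_force: [-1.8, -3.2, 5.9]
opening: 53.4
grip_force: 53.3
```

>>> {"api": "carry_out", "payload": {"series": "-1 0 0 -0.5 0; -1 0 0 -1.5 0; -1 0 0 -3 0; -1 0 0 -4 0; -1 0 0 -4 0"}}

```text
t: 9.0
position: [528.1, 37.9, 139.9]
tool_rot: [1.925, 2.479, 0.004]
wrist_force: [0.2, -0.0, -3.6]
opening: 53.1
grip_force: 53.4
```

```bash
python3 go.py 516.5 -355 150
```

```text
t 9.0 pos [528.1  37.9 139.9] psi 14.3 open 53.1 F [ 0.2 -0.  -3.6] | shift [-37.78 -10.84  -1.03] turn 0.006
```

>>> {"api": "carry_out", "payload": {"series": "-1 -2.5 -0.7 -1 0; -1 -6.4 -1.8 -1 0; -1 -10.3 -2.9 -1 0; -1 -14.2 -4 -1 0; -1 -18.1 -5.1 -1 0"}}

```text
t: 9.42
position: [521.4, -151.9, 147.3]
tool_rot: [1.926, 2.482, 0.0]
wrist_force: [1.4, 0.6, -2.8]
opening: 53.5
grip_force: 53.5
```

>>> {"api": "carry_out", "payload": {"series": "-1 -3.9 -1.1 0 0; -1 -7.8 -2.2 0 0; -1 -11.7 -3.3 0 0; -1 -15.5 -4.4 0 0; -1 -18 -5.2 0 0"}}

```text
t: 9.83
position: [515.6, -341.2, 147.1]
tool_rot: [1.928, 2.479, -0.001]
wrist_force: [0.7, 1.0, -1.8]
opening: 53.5
grip_force: 53.5
```

>>> {"api": "carry_out", "payload": {"series": "-1 -1.7 -0.5 0 0; -1 -1.7 -0.5 1.5 0; -1 -1.7 -0.5 3 0; -1 -1.7 -0.5 4.5 0; -1 -1.7 -0.5 5 0"}}

```text
t: 10.25
position: [514.1, -353.9, 94.9]
tool_rot: [-1.925, -2.478, -0.0]
wrist_force: [-0.6, 0.7, -2.4]
opening: 53.4
grip_force: 53.4
```

```bash
python3 go.py 516.5 -355 86
```

```text
t 10.25 pos [ 514.1 -353.9   94.9] psi 14.3 open 53.4 F [-0.6  0.7 -2.4] | shift [-0.17  0.21  0.89] turn 0.006
```

>>> {"api": "carry_out", "payload": {"series": "-1 0 0.1 0.5 0; -1 0 0.1 0.9 0; -1 0 0.1 1.1 0; -1 0 0.1 1.2 0; -1 0 0.1 1.2 0"}}

```text
t: 10.67
position: [516.7, -355.1, 85.9]
tool_rot: [1.926, 2.481, 0.0]
wrist_force: [-0.0, 1.5, -2.1]
opening: 53.4
grip_force: 53.5
```

```bash
python3 go.py 516.5 -355 86
```

```text
t 10.67 pos [ 516.7 -355.1   85.9] psi 14.3 open 53.4 F [-0.   1.5 -2.1] | shift [ 0.02 -0.02 -0.01] turn 0.006
```

>>> {"api": "carry_out", "payload": {"series": "-1 0 0 0.1 0; -1 0 0 0.1 0; 0.3 0 0 0.1 0; 1 0 0 0.1 0; 1 0 0 0.1 0"}}

```text
t: 11.08
position: [516.6, -355.3, 84.7]
tool_rot: [1.927, 2.48, 0.0]
wrist_force: [-0.0, -0.1, -0.1]
opening: 77.3
grip_force: 0.0
```

>>> {"api": "carry_out", "payload": {"series": "1 0 0 0 0; 1 0 0 -2 0; 1 0 0 -5 0; 1 0 0 -8.5 0; 1 2 0.5 -11 0"}}

```text
t: 11.5
position: [517.1, -337.2, 196.9]
tool_rot: [1.927, 2.477, -0.001]
wrist_force: [0.7, -0.5, 0.2]
opening: 85.6
grip_force: 0.0
```

>>> {"api": "carry_out", "payload": {"series": "1 4 1 0 0; 1 8 2 0 0; 1 12 3 0 0; 1 16 4 0 0; 1 20 5 0 0"}}

```text
t: 11.92
position: [514.9, -126.6, 194.5]
tool_rot: [1.927, 2.48, 0.001]
wrist_force: [1.9, 0.1, -0.6]
opening: 85.2
grip_force: 0.0
```

```bash
python3 go.py 517 129 190
```

```text
t 11.92 pos [ 514.9 -126.6  194.5] psi 14.3 open 85.2 F [ 1.9  0.1 -0.6] | shift [24.72  6.52  0.45] turn 0.005
```

>>> {"api": "carry_out", "payload": {"series": "1 4 1 0 0; 1 8 2 0 0; 1 12 3.1 0 0; 1 16 4.2 0 0; 1 20 5.3 0.2 0"}}

```text
t: 12.33
position: [517.0, 80.6, 192.8]
tool_rot: [1.927, 2.48, 0.001]
wrist_force: [0.3, -0.4, 0.3]
opening: 85.3
grip_force: 0.0
```

>>> {"api": "carry_out", "payload": {"series": "1 3 0.8 0.3 0; 1 4.9 1.3 0.3 0; 1 4.9 1.3 0.3 0; 1 4.9 1.3 0.3 0; 1 4.9 1.3 0.3 0"}}

```text
t: 12.75
position: [517.4, 128.8, 189.2]
tool_rot: [1.927, 2.481, -0.001]
wrist_force: [0.5, -0.6, -0.4]
opening: 85.4
grip_force: 0.0
```

```bash
python3 go.py 517 129 90
```

```text
t 12.75 pos [517.4 128.8 189.2] psi 14.3 open 85.4 F [ 0.5 -0.6 -0.4] | shift [ 0.03 -0.03  9.92] turn 0.006
```

>>> {"api": "carry_out", "payload": {"series": "1 0 0 3.5 0; 1 0 0 6.5 0; 1 0 0 8.5 0; 1 0 0 9.6 0; 1 0 0 9.9 0"}}

```text
t: 13.17
position: [516.5, 127.8, 88.6]
tool_rot: [-1.928, -2.478, 0.004]
wrist_force: [1.7, 0.2, -0.3]
opening: 85.5
grip_force: 0.0
```

>>> {"api": "carry_out", "payload": {"series": "0.5 0 0 0 0; -1 0 0 0 0; -1 0 0 0 0; -1 0 0 0 0; -1 0 0 0 0"}}

```text
t: 13.58
position: [518.4, 129.3, 91.9]
tool_rot: [1.926, 2.48, 0.002]
wrist_force: [-1.5, -0.9, 6.8]
opening: 52.9
grip_force: 51.9
```

>>> {"api": "carry_out", "payload": {"series": "-1 0 0 0 0; -1 0 0 0 0; -1 0 0 0 0; -1 0 0 0 0; -1 0 0 0 0"}}

```text
t: 14.0
position: [518.4, 129.4, 91.9]
tool_rot: [1.926, 2.48, 0.003]
wrist_force: [-1.4, -2.4, 6.9]
opening: 52.6
grip_force: 51.9
```

>>> {"api": "carry_out", "payload": {"series": "-1 0 0 -0.5 0; -1 0 0 -1.5 0; -1 0 0 -3 0; -1 0 0 -5 0; -1 0 0 -5 0"}}

```text
t: 14.42
position: [519.7, 129.9, 144.2]
tool_rot: [1.925, 2.478, 0.007]
wrist_force: [1.1, 0.5, -2.7]
opening: 52.8
grip_force: 53.4
```

```bash
python3 go.py 412 -366 140
```

```text
t 14.42 pos [519.7 129.9 144.2] psi 14.3 open 52.8 F [ 1.1  0.5 -2.7] | shift [-45.38 -22.71   0.29] turn 0.006
```

>>> {"api": "carry_out", "payload": {"series": "-1 -2.5 -1.3 0 0; -1 -6.1 -3.1 0 0; -1 -9.7 -4.9 0 0; -1 -13.3 -6.7 0 0; -1 -16.9 -8.5 0 0"}}

```text
t: 14.83
position: [476.2, -56.9, 140.2]
tool_rot: [1.926, 2.482, 0.0]
wrist_force: [1.1, 0.1, -3.7]
opening: 52.5
grip_force: 53.5
```

>>> {"api": "carry_out", "payload": {"series": "-1 -3.6 -1.8 0 0; -1 -7.2 -3.6 0 0; -1 -10.8 -5.4 0 0; -1 -14.4 -7.2 0 0; -1 -18 -9 0 0"}}

```text
t: 15.25
position: [433.4, -254.0, 140.3]
tool_rot: [1.927, 2.481, 0.0]
wrist_force: [0.8, 1.1, -3.6]
opening: 52.6
grip_force: 53.5
```

```bash
python3 go.py 412 -366 140
```

```text
t 15.25 pos [ 433.4 -254.   140.3] psi 14.3 open 52.6 F [ 0.8  1.1 -3.6] | shift [-10.32  -4.85   0.03] turn 0.006
```

>>> {"api": "carry_out", "payload": {"series": "-1 -3.5 -1.7 0 0; -1 -7 -3.3 0 0; -1 -9.3 -4.4 0 0; -1 -10.3 -4.8 1 0; -1 -10.3 -4.8 2 0"}}

```text
t: 15.67
position: [413.3, -366.4, 120.0]
tool_rot: [1.929, 2.477, -0.001]
wrist_force: [0.0, 0.4, -3.5]
opening: 53.1
grip_force: 53.6
```

>>> {"api": "carry_out", "payload": {"series": "-1 0 0 1.5 0; -1 0 0 2.5 0; -1 0 0 3.2 0; -1 0 0 3.2 0; -1 0 0 3.2 0"}}

```text
t: 16.08
position: [413.4, -362.9, 87.9]
tool_rot: [-1.925, -2.481, -0.0]
wrist_force: [0.3, -0.3, -3.8]
opening: 53.1
grip_force: 53.6
```

```bash
python3 go.py 412 -366 79
```

```text
t 16.08 pos [ 413.4 -362.9   87.9] psi 14.4 open 53.1 F [ 0.3 -0.3 -3.8] | shift [-0.27 -0.21  0.89] turn 0.007
```

>>> {"api": "carry_out", "payload": {"series": "-1 0 0 0.4 0; -1 0 0 0.7 0; -1 0 0 0.9 0; -1 0 0 0.9 0; -1 0 0 0.9 0"}}

```text
t: 16.5
position: [413.4, -363.9, 79.4]
tool_rot: [1.927, 2.481, -0.0]
wrist_force: [-0.7, -0.4, -3.6]
opening: 52.7
grip_force: 53.5
```

```bash
python3 go.py 412 -366 79
```

```text
t 16.5 pos [ 413.4 -363.9   79.4] psi 14.3 open 52.7 F [-0.7 -0.4 -3.6] | shift [-0.17 -0.18  0.04] turn 0.006
```

>>> {"api": "carry_out", "payload": {"series": "-1 0 0 0.1 0; -1 0 0 0.1 0; 0.3 0 0 0.1 0; 1 0 0 0.1 0; 1 0 0 0.1 0"}}

```text
t: 16.92
position: [413.5, -364.0, 78.5]
tool_rot: [1.927, 2.48, 0.0]
wrist_force: [0.2, -0.4, 0.1]
opening: 77.1
grip_force: 0.0
```

>>> {"api": "carry_out", "payload": {"series": "1 0 0 0 0; 1 0 0 -2 0; 1 0 0 -5 0; 1 0 0 -8.5 0; 1 2 1 -11 0"}}

```text
t: 17.33
position: [418.6, -344.7, 190.9]
tool_rot: [1.927, 2.477, -0.002]
wrist_force: [1.6, -0.7, 0.4]
opening: 85.2
grip_force: 0.0
```

>>> {"api": "carry_out", "payload": {"series": "1 3 2.5 0 0; 1 6 5 0 0; 1 9 7.5 0 0; 1 12 10 0 0; 1 15 12.5 0 0"}}

```text
t: 17.75
position: [502.6, -164.0, 188.6]
tool_rot: [1.927, 2.48, 0.0]
wrist_force: [1.0, -1.8, -0.6]
opening: 85.5
grip_force: 0.0
```

```bash
python3 go.py 592.5 12.5 140
python3 - <<'E'
from h import *
snap('top'); 
import runpy
E
python3 - <<'E'
from m import *
th=np.radians(6);c=np.array([516.5,-355])
for k,(x,y),lo,hi in(('mill',(622,-345),140,175),('can',(516,-355),135,147),('jar',(413,-364),130,142)):
    p=A[mask(A,lo,hi,(x-40,x+40,y-40,y+40))];q=np.array(rect(p)[0])-c
    print(k,rect(p),'tray',(q[0]*np.cos(th)+q[1]*np.sin(th)).round(1),(-q[0]*np.sin(th)+q[1]*np.cos(th)).round(1))
p=A[mask(A,62,86,(567,622,-22,48))];print('egg',rect(p))
E
```

```text
t 17.75 pos [ 502.6 -164.   188.6] psi 14.3 open 85.5 F [ 1.  -1.8 -0.6] | shift [14.89 13.07  4.86] turn 0.005
mill (array([ 635. , -348.9]), array([45.8, 19.2]), 84.1) tray 118.5 -6.3
can (array([0., 0.]), array([0., 0.]), 0.0) tray -476.6 407.0
jar (array([0., 0.]), array([0., 0.]), 0.0) tray -476.6 407.0
egg (array([591.9,  13. ]), array([45.3, 46.5]), 88.2)
```

View pics/top.png

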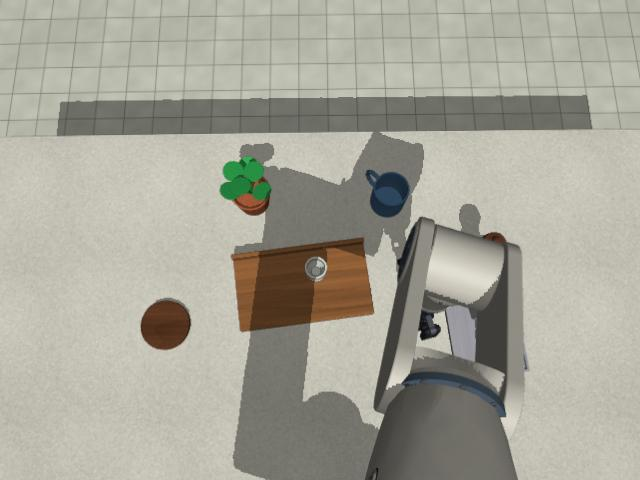

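The top view shows the rack cleared down to the egg cup at (316,268), with the mug and plant unmoved. The arm hides most of the tray, so I'll check it again from over the egg cup.

>>> {"api": "carry_out", "payload": {"series": "1 3 2.6 0.5 0; 1 6 5.2 1.5 0; 1 9 7.8 2.5 0; 1 12 10.5 4 0; 1 14.9 13.1 4.9 0"}}

```text
t: 18.22
position: [592.3, 12.8, 138.3]
tool_rot: [-1.927, -2.481, 0.0]
wrist_force: [0.9, -0.4, 0.7]
opening: 85.1
grip_force: 0.0
```

>>> {"api": "carry_out", "payload": {"series": "1 0 0 0 0; 1 0 0 0 0; 1 0 0 0 0; 1 0 0 0 0; 1 0 0 0 0"}}

```text
t: 18.63
position: [591.9, 9.8, 139.8]
tool_rot: [1.929, 2.479, 0.0]
wrist_force: [0.3, -0.8, 0.3]
opening: 85.5
grip_force: 0.0
```

```bash
python3 go.py 592.5 12.5 50
python3 - <<'E'
from h import *
snap('top'); snap('scene')
a=cv2.imread('pics/top.png')[200:400,380:580]; b=cv2.imread('pics/scene.png')[230:420,80:340]
cv2.imwrite('pics/crop3.png',np.hstack([cv2.resize(a,(400,400)),cv2.resize(b,(400,400))]))
E
python3 - <<'E'
from m import *
th=np.radians(6);c=np.array([516.5,-355])
for W in (A,B):
  for k,(x,y),lo,hi in(('mill',(622,-345),140,175),('can',(516,-355),133,147),('jar',(413,-364),128,142)):
    p=W[mask(W,lo,hi,(x-40,x+40,y-40,y+40))]
    if len(p)<20: print(k,'hidden');continue
    q=np.array(rect(p)[0])-c
    print(k,len(p),rect(p),'tray',(q[0]*np.cos(th)+q[1]*np.sin(th)).round(1),(-q[0]*np.sin(th)+q[1]*np.cos(th)).round(1))
E
```

```text
t 18.63 pos [591.9   9.8 139.8] psi 14.2 open 85.5 F [ 0.3 -0.8  0.3] | shift [0.25 0.12 8.98] turn 0.004
mill 500 (array([ 619.8, -345.6]), array([49.4, 49. ]), 3.9) tray 103.7 -1.4
can 633 (array([ 514.2, -353.7]), array([50.2, 51.4]), 14.2) tray -2.2 1.5
jar 461 (array([ 413.4, -363.9]), array([45.4, 45.8]), 61.2) tray -103.5 1.9
mill 598 (array([ 623.6, -347.5]), array([49.3, 48.8]), 27.6) tray 107.3 -3.7
can 588 (array([ 516.2, -354. ]), array([52.9, 51.1]), 14.0) tray -0.2 1.0
jar 385 (array([ 413.2, -364. ]), array([45.7, 49.4]), 58.1) tray -103.7 1.8
```

View pics/crop3.png

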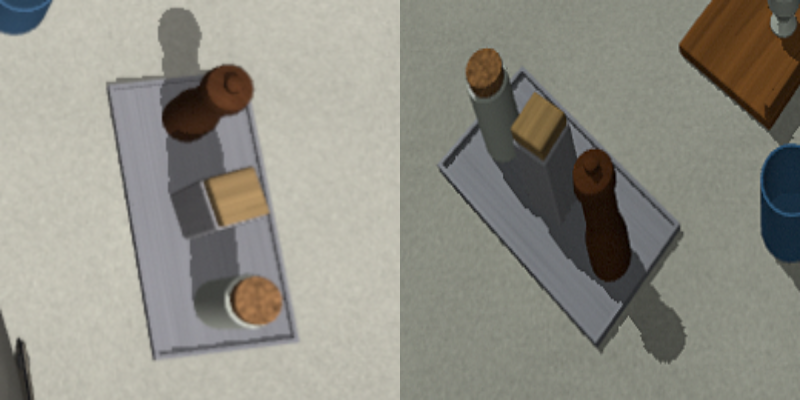

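All three stand upright inside the tray: in the left half the mill is at (230,90), the canister at (237,195) and the jar at (257,300). Step 1 is met, so the egg cup is next.

>>> {"api": "carry_out", "payload": {"series": "1 0.2 0.1 3 0; 1 0.2 0.1 5.5 0; 1 0.2 0.1 7.5 0; 1 0.2 0.1 8.6 0; 1 0.2 0.1 8.9 0"}}

```text
t: 19.15
position: [591.3, 12.6, 48.6]
tool_rot: [-1.927, -2.479, 0.003]
wrist_force: [-0.5, 0.6, 0.0]
opening: 85.7
grip_force: 0.0
```

>>> {"api": "carry_out", "payload": {"series": "0.5 0 0 0 0; 0 0 0 0 0; -1 0 0 0 0; -1 0 0 0 0; -1 0 0 0 0", "grip_force": 25}}

```text
t: 19.57
position: [593.6, 13.2, 52.0]
tool_rot: [1.926, 2.48, 0.002]
wrist_force: [-0.5, -0.5, 6.4]
opening: 46.1
grip_force: 24.7
```

>>> {"api": "carry_out", "payload": {"series": "-1 0 0 0 0; -1 0 0 0 0; -1 0 0 0 0; -1 0 0 0 0; -1 0 0 0 0"}}

```text
t: 19.98
position: [593.5, 13.2, 52.0]
tool_rot: [1.926, 2.48, 0.002]
wrist_force: [-2.2, -0.8, 4.9]
opening: 46.1
grip_force: 24.7
```

>>> {"api": "carry_out", "payload": {"series": "-1 0 0 -0.5 0; -1 0 0 -1.5 0; -1 0 0 -3 0; -1 0 0 -5 0; -1 0 0 -5 0"}}

```text
t: 20.4
position: [595.0, 13.3, 104.7]
tool_rot: [1.924, 2.477, 0.006]
wrist_force: [1.1, -0.2, 0.4]
opening: 46.3
grip_force: 25.8
```

```bash
python3 go.py 480.5 350 100;python3 - <<'E'
from h import *
snap('wrist'); 
E
```

```text
t 20.4 pos [595.   13.3 104.7] psi 14.3 open 46.3 F [ 1.1 -0.2  0.4] | shift [35.46 -2.77  0.41] turn 0.006
```

View pics/wrist.png

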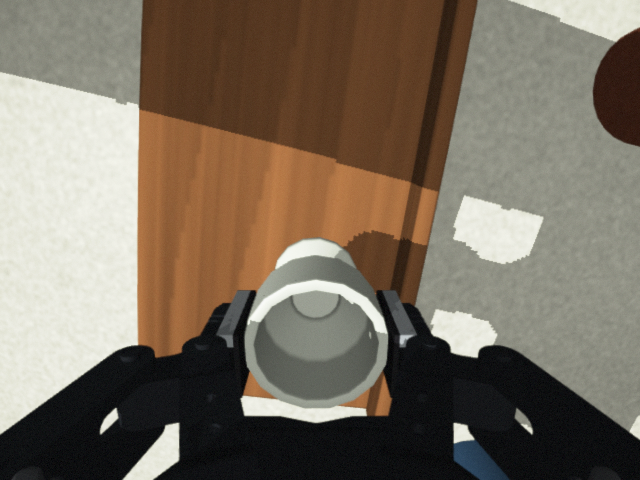

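The wrist view shows the egg cup held upright between the pads at (317,335). I'll carry it to the board.

>>> {"api": "carry_out", "payload": {"series": "-1 2.5 -0.2 0 0; -1 6.4 -0.5 0 0; -1 10.3 -0.8 0 0; -1 14.2 -1.1 0 0; -1 18.1 -1.4 0 0"}}

```text
t: 20.87
position: [533.1, 186.4, 100.0]
tool_rot: [-1.928, -2.48, 0.001]
wrist_force: [0.8, -0.2, -1.2]
opening: 46.2
grip_force: 25.8
```

>>> {"api": "carry_out", "payload": {"series": "-1 3.9 -0.3 0 0; -1 7.8 -0.6 0 0; -1 11.7 -0.9 0 0; -1 15 -1.2 0 0; -1 17.3 -1.4 0 0"}}

```text
t: 21.28
position: [476.3, 352.0, 100.0]
tool_rot: [-1.925, -2.482, -0.0]
wrist_force: [0.5, -0.5, 0.4]
opening: 45.7
grip_force: 25.8
```

>>> {"api": "carry_out", "payload": {"series": "-1 0 0 1 0; -1 0 0 2.5 0; -1 0 0 3.8 0; -1 0 0 4.2 0; -1 0 0 4.2 0"}}

```text
t: 21.7
position: [477.0, 348.0, 56.5]
tool_rot: [-1.927, -2.48, 0.005]
wrist_force: [-0.6, -0.2, -0.7]
opening: 45.8
grip_force: 25.9
```

```bash
python3 go.py 480.7 350.7 47
```

```text
t 21.7 pos [477.  348.   56.5] psi 14.3 open 45.8 F [-0.6 -0.2 -0.7] | shift [0.17 0.43 0.95] turn 0.005
```

>>> {"api": "carry_out", "payload": {"series": "-1 0.2 0.3 0.3 0; -1 0.2 0.3 0.6 0; -1 0.2 0.3 0.9 0; -1 0.2 0.3 0.9 0; -1 0.2 0.3 0.9 0"}}

```text
t: 22.12
position: [480.3, 351.9, 49.4]
tool_rot: [-1.927, -2.481, 0.0]
wrist_force: [-0.2, 0.7, -1.5]
opening: 45.8
grip_force: 25.9
```

```bash
python3 go.py 480.7 350.7 46
```

```text
t 22.12 pos [480.3 351.9  49.4] psi 14.3 open 45.8 F [-0.2  0.7 -1.5] | shift [-0.12  0.01  0.34] turn 0.005
```

>>> {"api": "carry_out", "payload": {"series": "-1 -0.1 0 0.2 0; -1 -0.1 0 0.3 0; -1 -0.1 0 0.4 0; -1 -0.1 0 0.4 0; -1 -0.1 0 0.4 0"}}

```text
t: 22.53
position: [480.6, 351.2, 46.0]
tool_rot: [1.927, 2.481, 0.001]
wrist_force: [-2.9, -1.1, 7.1]
opening: 45.6
grip_force: 26.2
```

>>> {"api": "carry_out", "payload": {"series": "-0.2 0 0 0 0; 0.2 0 0 0 0; 0.6 0 0 0 0; 1 0 0 0 0; 1 0 0 0 0"}}

```text
t: 22.95
position: [480.5, 351.0, 45.2]
tool_rot: [1.927, 2.481, -0.0]
wrist_force: [-0.0, 0.5, 0.5]
opening: 84.0
grip_force: 0.0
```

>>> {"api": "carry_out", "payload": {"series": "1 0 0 0 0; 1 0 0 -1 0; 1 0 0 -4 0; 1 0 0 -8 0; 1 0 0 -12 0"}}

```text
t: 23.37
position: [479.8, 350.5, 166.5]
tool_rot: [-1.927, -2.481, 0.003]
wrist_force: [1.7, 0.4, 0.5]
opening: 85.3
grip_force: 0.0
```

>>> {"api": "carry_out", "payload": {"series": "1 -4 0 -1 0; 1 -8 0 -2 0; 1 -12 0 -3 0; 1 -16 0 -3 0; 1 -20 0 -3 0"}}

```text
t: 23.78
position: [530.6, 155.7, 197.1]
tool_rot: [1.926, 2.48, 0.003]
wrist_force: [1.8, 0.4, 0.2]
opening: 85.0
grip_force: 0.0
```

```bash
python3 go.py 413.5 -364 200
python3 - <<'E'
from h import *
snap('top'); snap('scene')
a=cv2.imread('pics/top.png')[270:380,110:220]; b=cv2.imread('pics/scene.png')[100:200,340:440]
cv2.imwrite('pics/crop4.png',np.hstack([cv2.resize(a,(400,400)),cv2.resize(b,(400,400))]))
E
python3 - <<'E'
from m import *
for W in (A,B):
  p=W[mask(W,58,86,(440,520,310,390))]
  if len(p)>20: print(len(p),rect(p),p[:,2].max())
E
```

```text
t 23.78 pos [530.6 155.7 197.1] psi 14.4 open 85.0 F [1.8 0.4 0.2] | shift [-47.44 -24.23  -0.35] turn 0.006
168 (array([485.4, 348.7]), array([52.6, 40.2]), 89.1) 80.66349001713247
```

View pics/crop4.png

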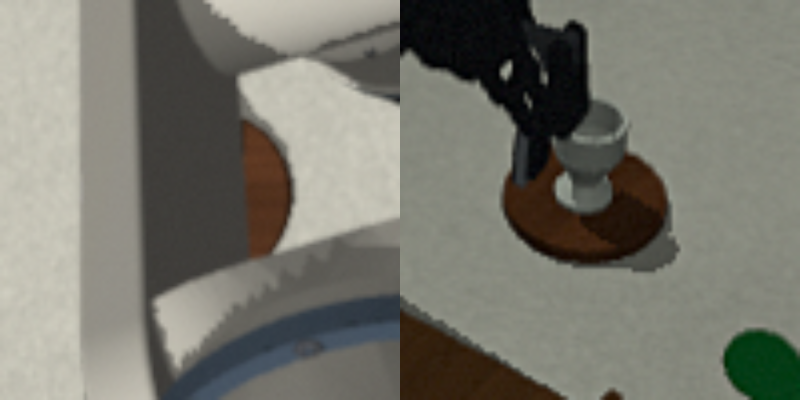

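The right half shows the egg cup upright on the board at (590,155), and the top view is blocked by the arm for now. Next I'll fetch the jar back.

>>> {"api": "carry_out", "payload": {"series": "1 -3.6 -1.8 0 0; 1 -7.2 -3.6 0 0; 1 -10.8 -5.5 0 0; 1 -14.4 -7.3 0 0; 1 -18 -9.2 0 0"}}

```text
t: 24.3
position: [484.9, -41.0, 196.0]
tool_rot: [1.926, 2.481, 0.001]
wrist_force: [1.0, -0.3, 0.7]
opening: 85.1
grip_force: 0.0
```

>>> {"api": "carry_out", "payload": {"series": "1 -3.6 -1.8 0 0; 1 -7.2 -3.6 0 0; 1 -10.8 -5.5 0 0; 1 -14.4 -7.3 0 0; 1 -18 -9.2 0 0"}}

```text
t: 24.72
position: [440.4, -238.5, 196.1]
tool_rot: [1.926, 2.481, 0.001]
wrist_force: [0.8, -0.9, 0.3]
opening: 85.2
grip_force: 0.0
```

>>> {"api": "carry_out", "payload": {"series": "1 -3.6 -1.8 0 0; 1 -7.2 -3.6 0 0; 1 -10.4 -5.4 0 0; 1 -11.2 -5.8 0 0; 1 -11.2 -5.8 0 0"}}

```text
t: 25.13
position: [412.0, -362.0, 195.7]
tool_rot: [1.93, 2.478, -0.0]
wrist_force: [-0.5, -0.4, -0.1]
opening: 85.2
grip_force: 0.0
```

```bash
python3 go.py 413.5 -364 79
python3 - <<'E'
from h import *
snap('top')
E
python3 - <<'E'
from m import *
p=A[mask(A,58,86,(440,520,310,390))]
print(len(p),rect(p),cv2.minEnclosingCircle(p[:,:2].astype(np.float32)))
E
```

```text
t 25.13 pos [ 412.  -362.   195.7] psi 14.2 open 85.2 F [-0.5 -0.4 -0.1] | shift [-0.22  0.09 11.67] turn 0.003
229 (array([479.3, 349.2]), array([46.9, 46.3]), 15.1) ((479.25384521484375, 349.2997131347656), 24.26781463623047)
```

The egg cup is within about 2 mm of the board centre. Now I'll grip the jar.

>>> {"api": "carry_out", "payload": {"series": "1 -0.1 0.1 4 0; 1 -0.1 0.1 7.5 0; 1 -0.1 0.1 10 0; 1 -0.1 0.1 11.3 0; 1 -0.1 0.1 11.7 0"}}

```text
t: 25.6
position: [412.8, -357.5, 76.0]
tool_rot: [-1.922, -2.479, -0.001]
wrist_force: [0.1, 0.2, -0.1]
opening: 85.3
grip_force: 0.0
```

>>> {"api": "carry_out", "payload": {"series": "0.5 0 0 0 0; -1 0 0 0 0; -1 0 0 0 0; -1 0 0 0 0; -1 0 0 0 0", "grip_force": 50}}

```text
t: 26.02
position: [414.2, -361.1, 80.0]
tool_rot: [1.926, 2.48, -0.0]
wrist_force: [-2.1, 0.8, 7.4]
opening: 52.3
grip_force: 52.0
```

>>> {"api": "carry_out", "payload": {"series": "-1 0 0 0 0; -1 0 0 0 0; -1 0 0 0 0; -1 0 0 0 0; -1 0 0 0 0"}}

```text
t: 26.43
position: [414.2, -361.2, 79.9]
tool_rot: [1.926, 2.479, -0.0]
wrist_force: [-2.0, 1.3, 7.2]
opening: 52.7
grip_force: 51.9
```

>>> {"api": "carry_out", "payload": {"series": "-1 0 0 -0.5 0; -1 0 0 -1.5 0; -1 0 0 -3.5 0; -1 0 0 -6 0; -1 0 0 -6 0"}}

```text
t: 26.85
position: [415.6, -362.4, 143.2]
tool_rot: [1.923, 2.476, -0.0]
wrist_force: [0.9, -0.6, -3.1]
opening: 53.0
grip_force: 53.5
```

```bash
python3 go.py 518.4 129.4 140
```

```text
t 26.85 pos [ 415.6 -362.4  143.2] psi 14.3 open 53.0 F [ 0.9 -0.6 -3.1] | shift [45.12 22.12  0.15] turn 0.006
```

>>> {"api": "carry_out", "payload": {"series": "-1 2.5 1.2 0 0; -1 6.1 3 0 0; -1 9.7 4.8 0 0; -1 13.3 6.5 0 0; -1 16.9 8.3 0 0"}}

```text
t: 27.27
position: [451.8, -174.7, 138.4]
tool_rot: [1.928, 2.48, 0.0]
wrist_force: [0.9, -0.7, -4.4]
opening: 52.9
grip_force: 53.6
```

>>> {"api": "carry_out", "payload": {"series": "-1 3.6 1.8 0 0; -1 7.2 3.5 0 0; -1 10.8 5.3 0 0; -1 14.4 7 0 0; -1 18 8.8 0 0"}}

```text
t: 27.68
position: [492.6, 21.8, 138.4]
tool_rot: [1.927, 2.481, 0.0]
wrist_force: [1.5, -0.5, -4.0]
opening: 52.9
grip_force: 53.6
```

>>> {"api": "carry_out", "payload": {"series": "-1 3.6 1.8 0 0; -1 7 3.5 0 0; -1 9.5 4.6 0 0; -1 10.5 5.1 0 0; -1 10.5 5.1 0 0"}}

```text
t: 28.1
position: [516.6, 136.5, 138.3]
tool_rot: [1.924, 2.484, 0.001]
wrist_force: [0.2, -1.3, -3.8]
opening: 52.3
grip_force: 53.6
```

```bash
python3 go.py 517.8 131.8 93
```

```text
t 28.1 pos [516.6 136.5 138.3] psi 14.5 open 52.3 F [ 0.2 -1.3 -3.8] | shift [-0.48 -0.01  4.53] turn 0.008
```

>>> {"api": "carry_out", "payload": {"series": "-1 -0.2 0 0 0; -1 -0.2 0 1.5 0; -1 -0.2 0 3 0; -1 -0.2 0 3.8 0; -1 -0.2 0 3.8 0"}}

```text
t: 28.52
position: [515.2, 130.4, 98.6]
tool_rot: [-1.928, -2.478, 0.005]
wrist_force: [0.6, 0.9, -3.5]
opening: 52.7
grip_force: 53.5
```

>>> {"api": "carry_out", "payload": {"series": "-1 0 0 0 0; -1 0 0 0 0; -1 0 0 0 0; -1 0 0 0 0; -1 0 0 0 0"}}

```text
t: 28.93
position: [517.1, 132.2, 100.8]
tool_rot: [1.927, 2.481, 0.001]
wrist_force: [0.7, -0.0, -3.9]
opening: 52.9
grip_force: 53.5
```

```bash
python3 go.py 517.8 131.8 93
```

```text
t 28.93 pos [517.1 132.2 100.8] psi 14.3 open 52.9 F [ 0.7 -0.  -3.9] | shift [-0.06  0.05  0.78] turn 0.006
```

>>> {"api": "carry_out", "payload": {"series": "-1 -0.1 0.1 0.3 0; -1 -0.1 0.1 0.6 0; -1 -0.1 0.1 0.8 0; -1 -0.1 0.1 0.8 0; -1 -0.1 0.1 0.8 0"}}

```text
t: 29.35
position: [518.2, 131.6, 93.0]
tool_rot: [1.927, 2.481, 0.0]
wrist_force: [-2.7, -0.5, 8.4]
opening: 52.7
grip_force: 54.8
```

```bash
python3 go.py 517.8 131.8 92
```

```text
t 29.35 pos [518.2 131.6  93. ] psi 14.3 open 52.7 F [-2.7 -0.5  8.4] | shift [ 0.03 -0.04  0.1 ] turn 0.006
```

Touching down. I'll release and go to the canister, which was left at TCP 516.6, -355.3, 84.7.

>>> {"api": "carry_out", "payload": {"series": "-0.2 0 0 0 0; 0.3 0 0 0 0; 1 0 0 0 0; 1 0 0 0 0; 1 0 0 0 0"}}

```text
t: 29.77
position: [518.2, 131.5, 92.2]
tool_rot: [1.927, 2.481, 0.0]
wrist_force: [0.3, -0.2, 0.2]
opening: 85.3
grip_force: 0.0
```

>>> {"api": "carry_out", "payload": {"series": "1 0 0 -1 0; 1 0 0 -4 0; 1 0 0 -7.5 0; 1 0 0 -10.5 0; 1 -2 -0.5 -11 0"}}

```text
t: 30.18
position: [521.2, 113.3, 208.3]
tool_rot: [1.922, 2.479, 0.012]
wrist_force: [1.0, -0.5, 0.3]
opening: 85.7
grip_force: 0.0
```

>>> {"api": "carry_out", "payload": {"series": "1 -4 -1 0 0; 1 -8 -2 0 0; 1 -12 -3 0 0; 1 -16 -4 0 0; 1 -20 -5 0 0"}}

```text
t: 30.6
position: [518.9, -97.2, 203.3]
tool_rot: [1.926, 2.481, 0.001]
wrist_force: [0.7, 0.4, -0.5]
opening: 85.5
grip_force: 0.0
```

>>> {"api": "carry_out", "payload": {"series": "1 -4 -1 0 0; 1 -8 -2 0 0; 1 -12 -3 0 0; 1 -16 -4 0 0; 1 -20 -5 0 0"}}

```text
t: 31.02
position: [519.8, -303.6, 203.2]
tool_rot: [1.927, 2.48, 0.0]
wrist_force: [0.8, 0.5, 0.5]
opening: 85.3
grip_force: 0.0
```

```bash
python3 go.py 516.6 -355.3 200
```

```text
t 31.02 pos [ 519.8 -303.6  203.2] psi 14.3 open 85.3 F [0.8 0.5 0.5] | shift [-4.92 -1.59  0.32] turn 0.005
```

>>> {"api": "carry_out", "payload": {"series": "1 -3 -0.9 0 0; 1 -4.8 -1.6 0.3 0; 1 -4.8 -1.6 0.3 0; 1 -4.8 -1.6 0.3 0; 1 -4.8 -1.6 0.3 0"}}

```text
t: 31.43
position: [516.4, -351.2, 199.5]
tool_rot: [-1.927, -2.48, -0.001]
wrist_force: [0.3, -0.6, -0.5]
opening: 85.3
grip_force: 0.0
```

```bash
python3 go.py 516.6 -355.3 85
```

```text
t 31.43 pos [ 516.4 -351.2  199.5] psi 14.3 open 85.3 F [ 0.3 -0.6 -0.5] | shift [-0.4  -0.08 11.45] turn 0.005
```

>>> {"api": "carry_out", "payload": {"series": "1 -0.4 -0.1 4 0; 1 -0.4 -0.1 7.5 0; 1 -0.4 -0.1 10 0; 1 -0.4 -0.1 11.1 0; 1 -0.4 -0.1 11.4 0"}}

```text
t: 31.85
position: [515.8, -354.1, 83.5]
tool_rot: [-1.923, -2.479, 0.0]
wrist_force: [-0.4, 1.0, 1.3]
opening: 85.7
grip_force: 0.0
```

>>> {"api": "carry_out", "payload": {"series": "0.5 0 0 0 0; -1 0 0 0 0; -1 0 0 0 0; -1 0 0 0 0; -1 0 0 0 0"}}

```text
t: 32.27
position: [517.6, -356.7, 87.5]
tool_rot: [1.925, 2.479, 0.0]
wrist_force: [-2.2, 1.3, 6.5]
opening: 53.4
grip_force: 53.0
```

>>> {"api": "carry_out", "payload": {"series": "-1 0 0 0 0; -1 0 0 0 0; -1 0 0 0 0; -1 0 0 0 0; -1 0 0 0 0"}}

```text
t: 32.68
position: [517.6, -356.7, 87.5]
tool_rot: [1.925, 2.479, 0.001]
wrist_force: [-1.0, 1.3, 7.7]
opening: 53.3
grip_force: 53.0
```

>>> {"api": "carry_out", "payload": {"series": "-1 0 0 -0.5 0; -1 0 0 -1.5 0; -1 0 0 -3.5 0; -1 0 0 -6 0; -1 0 0 -6 0"}}

```text
t: 33.1
position: [518.9, -357.7, 150.8]
tool_rot: [1.923, 2.475, 0.001]
wrist_force: [1.3, -1.2, -2.4]
opening: 53.0
grip_force: 53.5
```

```bash
python3 go.py 527.4 37.3 145
```

```text
t 33.1 pos [ 518.9 -357.7  150.8] psi 14.3 open 53.0 F [ 1.3 -1.2 -2.4] | shift [38.06 10.59  0.42] turn 0.006
```

>>> {"api": "carry_out", "payload": {"series": "-1 2.5 0.7 0 0; -1 6.4 1.8 0 0; -1 10.3 2.9 0 0; -1 14.2 4 0 0; -1 18.1 5.1 0 0"}}

```text
t: 33.52
position: [520.8, -166.5, 145.6]
tool_rot: [1.928, 2.48, 0.0]
wrist_force: [1.3, -0.7, -3.3]
opening: 53.5
grip_force: 53.3
```

>>> {"api": "carry_out", "payload": {"series": "-1 3.9 1.1 0 0; -1 7.8 2.2 0 0; -1 11.7 3.3 0 0; -1 15.5 4.3 0 0; -1 18 4.9 0 0"}}

```text
t: 33.93
position: [523.9, 21.6, 145.7]
tool_rot: [1.926, 2.482, 0.001]
wrist_force: [0.4, -1.1, -2.5]
opening: 53.4
grip_force: 53.4
```

>>> {"api": "carry_out", "payload": {"series": "-1 1.4 0.4 0 0; -1 1.7 0.5 1 0; -1 1.7 0.5 2.5 0; -1 1.7 0.5 3.8 0; -1 1.7 0.5 3.8 0"}}

```text
t: 34.35
position: [523.0, 35.6, 104.9]
tool_rot: [-1.925, -2.479, 0.004]
wrist_force: [-0.5, 0.0, -1.8]
opening: 53.1
grip_force: 53.4
```

>>> {"api": "carry_out", "payload": {"series": "-1 0 0 0 0; -1 0 0 0 0; -1 0 0 0 0; -1 0 0 0 0; -1 0 0 0 0"}}

```text
t: 34.77
position: [525.2, 36.0, 107.9]
tool_rot: [1.927, 2.48, 0.001]
wrist_force: [-0.1, -0.5, -2.9]
opening: 53.6
grip_force: 53.4
```

```bash
python3 go.py 527.6 36 100.5
```

```text
t 34.77 pos [525.2  36.  107.9] psi 14.3 open 53.6 F [-0.1 -0.5 -2.9] | shift [-0.06  0.23  0.74] turn 0.005
```

>>> {"api": "carry_out", "payload": {"series": "-1 -0.1 0.2 0.3 0; -1 -0.1 0.2 0.6 0; -1 -0.1 0.2 0.8 0; -1 -0.1 0.2 0.8 0; -1 -0.1 0.2 0.8 0"}}

```text
t: 35.18
position: [527.5, 35.7, 100.4]
tool_rot: [1.927, 2.481, 0.001]
wrist_force: [-4.7, -1.0, 13.9]
opening: 53.4
grip_force: 55.5
```

```bash
python3 go.py 527.6 36 100.5
```

```text
t 35.18 pos [527.5  35.7 100.4] psi 14.3 open 53.4 F [-4.7 -1.  13.9] | shift [ 0.03  0.02 -0.01] turn 0.006
```

Landed. I'll release and go for the mill, left at TCP 622.2, -344.7, 127.7.

>>> {"api": "carry_out", "payload": {"series": "-0.2 0 0 0 0; 0.3 0 0 0 0; 1 0 0 0 0; 1 0 0 0 0; 1 0 0 0 0"}}

```text
t: 35.6
position: [527.0, 35.7, 99.1]
tool_rot: [-1.927, -2.481, 0.0]
wrist_force: [0.6, -0.4, 0.2]
opening: 85.1
grip_force: 0.0
```

>>> {"api": "carry_out", "payload": {"series": "1 0 0 -1 0; 1 0 0 -4 0; 1 0 0 -7.5 0; 1 0 0 -11 0; 1 -2 0 -14 0"}}

```text
t: 36.02
position: [531.5, 18.1, 242.1]
tool_rot: [-1.925, -2.482, -0.002]
wrist_force: [1.1, 0.1, -1.1]
opening: 85.7
grip_force: 0.0
```

>>> {"api": "carry_out", "payload": {"series": "1 -4 0 0 0; 1 -8 0 0 0; 1 -12 0 0 0; 1 -16 0 0 0; 1 -20 0 0 0"}}

```text
t: 36.43
position: [581.6, -179.4, 240.3]
tool_rot: [1.927, 2.481, 0.001]
wrist_force: [1.2, 0.3, -0.3]
opening: 85.5
grip_force: 0.0
```

>>> {"api": "carry_out", "payload": {"series": "1 -4 0 0 0; 1 -8 0 0 0; 1 -12 0 0 0; 1 -15 0 0 0; 1 -16 0 0 0"}}

```text
t: 36.85
position: [621.3, -336.9, 239.6]
tool_rot: [1.929, 2.477, -0.001]
wrist_force: [-0.5, 1.0, 0.0]
opening: 85.3
grip_force: 0.0
```

```bash
python3 go.py 622.2 -344.7 230
```

```text
t 36.85 pos [ 621.3 -336.9  239.6] psi 14.2 open 85.3 F [-0.5  1.   0. ] | shift [-0.78 -0.1   0.96] turn 0.003
```

>>> {"api": "carry_out", "payload": {"series": "1 -1 0 0 0; 1 -1 0 1 0; 1 -1 0 1 0; 1 -1 0 1 0; 1 -1 0 1 0"}}

```text
t: 37.27
position: [623.3, -340.6, 229.2]
tool_rot: [-1.925, -2.482, -0.0]
wrist_force: [0.1, -0.0, -0.0]
opening: 85.1
grip_force: 0.0
```

```bash
python3 go.py 622.2 -344.7 127.7
```

```text
t 37.27 pos [ 623.3 -340.6  229.2] psi 14.4 open 85.1 F [ 0.1 -0.  -0. ] | shift [-0.38 -0.2  10.15] turn 0.007
```

>>> {"api": "carry_out", "payload": {"series": "1 -0.3 -0.2 3.5 0; 1 -0.3 -0.2 6.5 0; 1 -0.3 -0.2 8.7 0; 1 -0.3 -0.2 9.8 0; 1 -0.3 -0.2 10.1 0"}}

```text
t: 37.68
position: [621.3, -344.1, 126.3]
tool_rot: [-1.924, -2.479, 0.001]
wrist_force: [-0.6, -0.8, -0.4]
opening: 85.5
grip_force: 0.0
```

>>> {"api": "carry_out", "payload": {"series": "0.5 0 0 0 0; -1 0 0 0 0; -1 0 0 0 0; -1 0 0 0 0; -1 0 0 0 0"}}

```text
t: 38.1
position: [623.4, -346.4, 130.9]
tool_rot: [1.925, 2.478, 0.001]
wrist_force: [-1.5, 0.3, 6.7]
opening: 49.4
grip_force: 51.6
```

>>> {"api": "carry_out", "payload": {"series": "-1 0 0 0 0; -1 0 0 0 0; -1 0 0 0 0; -1 0 0 0 0; -1 0 0 0 0"}}

```text
t: 38.52
position: [623.4, -346.4, 130.9]
tool_rot: [1.925, 2.478, 0.001]
wrist_force: [-1.9, -0.1, 6.5]
opening: 49.1
grip_force: 51.6
```

>>> {"api": "carry_out", "payload": {"series": "-1 0 0 -0.5 0; -1 0 0 -1.5 0; -1 0 0 -3.5 0; -1 0 0 -6 0; -1 0 0 -6 0"}}

```text
t: 38.93
position: [624.6, -346.8, 194.3]
tool_rot: [1.923, 2.475, 0.002]
wrist_force: [1.4, -1.3, -2.2]
opening: 48.9
grip_force: 52.6
```

```bash
python3 go.py 538 -48.5 185
```

```text
t 38.93 pos [ 624.6 -346.8  194.3] psi 14.3 open 48.9 F [ 1.4 -1.3 -2.2] | shift [31.05 -1.02  0.76] turn 0.006
```

>>> {"api": "carry_out", "payload": {"series": "-1 2.5 -0.1 0 0; -1 6.2 -0.2 0 0; -1 9.9 -0.3 0 0; -1 13.6 -0.4 0 0; -1 17.3 -0.6 0 0"}}

```text
t: 39.35
position: [572.8, -177.9, 188.0]
tool_rot: [-1.928, -2.48, -0.0]
wrist_force: [0.1, 0.2, -3.6]
opening: 49.2
grip_force: 52.8
```

>>> {"api": "carry_out", "payload": {"series": "-1 3.7 -0.1 0 0; -1 7.4 -0.2 0 0; -1 10.5 -0.3 0 0; -1 12.5 -0.4 0 0; -1 13.5 -0.4 0 0"}}

```text
t: 39.77
position: [535.0, -47.2, 188.1]
tool_rot: [-1.924, -2.482, -0.0]
wrist_force: [0.8, 0.7, -4.0]
opening: 49.1
grip_force: 52.8
```

>>> {"api": "carry_out", "payload": {"series": "-1 0 0 1 0; -1 0 0 2.3 0; -1 0 0 3.3 0; -1 0 0 3.8 0; -1 0 0 3.8 0"}}

```text
t: 40.18
position: [535.6, -50.3, 148.6]
tool_rot: [-1.927, -2.478, 0.002]
wrist_force: [0.1, 0.1, -4.2]
opening: 49.3
grip_force: 52.8
```

>>> {"api": "carry_out", "payload": {"series": "-1 0 0 0 0; -1 0 0 0 0; -1 0 0 0 0; -1 0 0 0 0; -1 0 0 0 0"}}

```text
t: 40.6
position: [536.6, -49.7, 150.7]
tool_rot: [1.927, 2.481, 0.001]
wrist_force: [0.5, -0.4, -3.5]
opening: 49.3
grip_force: 52.8
```

```bash
python3 go.py 538.4 -50 143.5
```

```text
t 40.6 pos [536.6 -49.7 150.7] psi 14.3 open 49.3 F [ 0.5 -0.4 -3.5] | shift [-0.07  0.16  0.72] turn 0.006
```

>>> {"api": "carry_out", "payload": {"series": "-1 -0.1 0.1 0.3 0; -1 -0.1 0.1 0.6 0; -1 -0.1 0.1 0.8 0; -1 -0.1 0.1 0.8 0; -1 -0.1 0.1 0.8 0"}}

```text
t: 41.02
position: [538.4, -50.8, 143.8]
tool_rot: [1.926, 2.48, 0.001]
wrist_force: [-3.4, -1.8, 14.0]
opening: 49.8
grip_force: 54.2
```

```bash
python3 go.py 538.4 -50 143
```

```text
t 41.02 pos [538.4 -50.8 143.8] psi 14.3 open 49.8 F [-3.4 -1.8 14. ] | shift [0.08 0.02 0.08] turn 0.006
```

>>> {"api": "carry_out", "payload": {"series": "-0.2 0 0 0 0; 0.3 0 0 0 0; 1 0 0 0 0; 1 0 0 0 0; 1 0 0 0 0"}}

```text
t: 41.43
position: [537.6, -50.3, 142.1]
tool_rot: [-1.927, -2.481, -0.0]
wrist_force: [0.3, 0.8, 0.4]
opening: 85.1
grip_force: 0.0
```

>>> {"api": "carry_out", "payload": {"series": "1 0 0 -1 0; 1 0 0 -4 0; 1 0 0 -7.5 0; 1 0 0 -11 0; 1 0 0 -13 0"}}

```text
t: 41.85
position: [538.8, -50.4, 276.8]
tool_rot: [1.925, 2.478, 0.004]
wrist_force: [0.9, -0.8, 0.5]
opening: 85.3
grip_force: 0.0
```

>>> {"api": "carry_out", "payload": {"series": "1 -4 0 0 0; 1 -8 0 0 0; 1 -12 0 0 0; 1 -16 0 0 0; 1 -20 0 0 0"}}

```text
t: 42.27
position: [587.3, -245.9, 273.3]
tool_rot: [1.926, 2.481, 0.0]
wrist_force: [0.3, 0.3, 0.3]
opening: 85.6
grip_force: 0.0
```

>>> {"api": "carry_out", "payload": {"series": "1 -3 0 0 0; 1 -6 0 0 0; 1 -9 0 0 0; 1 -9 0 0 0; 1 -9 0 0 0"}}

```text
t: 42.68
position: [609.2, -332.5, 272.2]
tool_rot: [-1.929, -2.479, -0.0]
wrist_force: [0.1, 0.7, -0.8]
opening: 85.4
grip_force: 0.0
```

```bash
python3 - <<'E'
from h import *
snap('top'); snap('scene')
a=cv2.imread('pics/top.png')[140:380,130:450]; b=cv2.imread('pics/scene.png')[100:340,240:480]
cv2.imwrite('pics/crop5.png',np.hstack([cv2.resize(a,(440,330)),cv2.resize(b,(330,330))]))
E
python3 - <<'E'
from m import *
cen={'mill':(536,-49.7),'can':(525.4,39.4),'jar':(516.9,128.9),'egg':(480.6,350)}
sl={'mill':(150,182),'can':(149,160),'jar':(144,155),'egg':(58,86)}
for k,(x,y) in cen.items():
  for W in(A,B):
    p=W[mask(W,*sl[k],(x-40,x+40,y-38,y+38))]
    if len(p)>20: print(k,len(p),rect(p)[0],p[:,2].max().round(1))
E
```

```text
mill 459 [534.4 -51.9] 182.0
mill 421 [536.8 -53.1] 181.7
can 630 [524.4  38.8] 157.9
can 369 [525.8  37.6] 157.4
jar 437 [515.6 127.1] 153.0
jar 245 [517.  125.9] 152.6
egg 230 [479.  348.9] 81.3
egg 217 [481.1 349.4] 80.7
```

View pics/crop5.png

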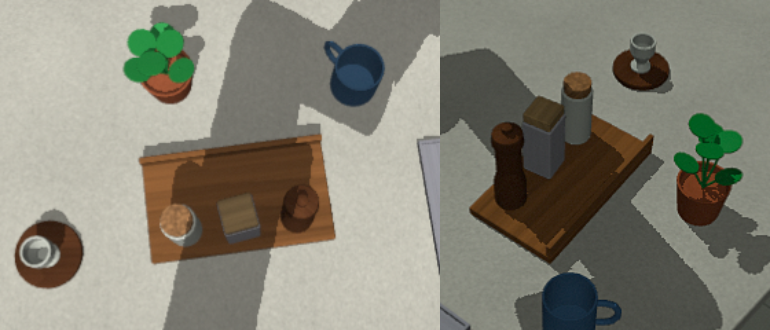

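The mill (300,205), canister (240,217) and jar (178,220) are back within about 3 mm of where they stood. The egg cup is centred on the board at (40,252), and the robot is clear of everything.

```bash
python3 -c "
from bench import r
print(r.finish_job())"
```

```text
the job is handed in; nothing more can be done
None
```

The job is handed in: the egg cup stands within about 2 mm of the board's centre, and the mill, canister and jar are back on the rack, each within about 3 mm of its start by camera measurement; no verdict was returned.

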